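# Walk the terminal block round to the fence

### The arm

A 6-joint arm with a two-finger parallel gripper is mounted at the origin on the work surface. World frame = base frame: x ahead of the robot, y to its left, z up, the work surface at z = 0. Lengths are in m, angles in rad, forces in N, time in s.
With the tool pointing down it reaches from about 0.25 to 0.775 m from the base axis. Payload 4 kg.
Tool frame: the origin (TCP) lies at the very end of the fingers, on their centre line; the grasp point (between the pads) lies 19 mm behind it; x points along the fingers, y is the direction in which the jaws open and shut, and the axes are right-handed (so a half turn about x gives the same grasp; the last joint's range is limited). The gripper opens to 94 mm and grips with 3 to 60 N. Pads are 16 mm wide; open, the fingers measure 119 mm over their backs; the gripper's body (75 mm by 177 mm) begins 78 mm behind the grasp point.
Start: joints at [-1.405, 0.087, 1.371, -0, 1.684, -0.103], TCP at [0.146, -0.53, 0.206] pointing down, gripper open.
Joint ranges: [-3.1, 3.1], [-0.76, 2.03], [0.27, 2.55], [-1.08, 4.22], [0.17, 2.65], [-2.57, 2.57]. Speed limits (rad/s): [2.79, 2.79, 3.14, 3.14, 3.14, 3.14].

### API

Orientations are given as a rotation vector (axis times angle).
In Python, from plant import manip gives the robot as it stands.
- The arm moves only by the tool carry_out, never from a script. Its argument "rows" is a list of rows, each a list of 7 numbers: the shift along the tool's x, y, z in mm, then the turn, a rotation vector about the tool's x, y, z in degrees, then the gripper command: -1 is fully open, 1 is shut, values between are in proportion. A call has 1 to 12 rows; each row shifts and turns the pose as measured when the row begins, along the tool's axes as they then stand; what a row does not reach is not made up. A row lasts 1/8 s, in which the tool goes at most 62.5 mm and 10.7 degrees, less where a joint would pass 70% of its speed; a pose out of reach is approached as far as the arm can. A call is refused whole if a number of a shift passes 62.5 or a number of a turn 10.7, either way. A call with a gripper value outside its range is refused whole. The fingers move at their own pace and stop on an object; "squeeze" is the grip in N (left out, the last holds). Time passes only in rows, so rows that do not move let the fingers close. It gives the time, the measured TCP pose, the force and the opening at its end, in the units of the state.
- manip.get_state(): the state, without advancing time (a new reading comes with each control period).
- manip.read_camera(name): name is "side" or "top" or "wrist"; returns the picture (480x640x3 uint8, blue, green, red); there is no depth.
- manip.camera_model(name): a dict with "K" (3x3 intrinsics, pixels), "extrinsics" (4x4, takes a point from camera to world coordinates); the wrist camera has in their place "mount" (4x4, takes a point from camera to tool coordinates, whose origin is the TCP and whose axes are the tool frame's). Camera axes: x right, y down, z forward; pixel columns grow to the right and rows downward; lengths in m; the calibration is good to about 2 mm. A picture is of the moment at which its call begins: read the wrist's pose just before it. camera_model takes no time and is no camera call.
- manip.hand_in(): hands the job in, once; it reports no verdict.
Trained networks look in the newest picture that a camera, given by its name, has taken for a name from the list of things; names that differ only in an ending like _2 or _b are one class to them, and where a whole thing is asked for, a point or a joint stands for the part that bears it (a point fixed in the world has none). Each returns a list of dicts, best first, with "p" (0 to 1); they miss things now and then, are a little off and sometimes report something else, mostly with a low value. They report only what shows in the picture. A call takes as long as a camera call. They do not tell look-alikes from the thing itself.
- manip.find_in(camera, name): "rect" ([left, top, right, bottom] in pixels, round what is visible of it).
The state is a dict: "clock": time; "joint_pos": joint angles; "dq": joint speeds; "joint_efforts": joint torques, N m; "ee_pos": TCP position; "tcp_rot": TCP orientation; "force": force on the tool from outside, world axes, zero at the start; "ft_torque": the same for the moment, N m; "opening": opening from 0.0 (shut) to 1.0 (fully open).
Only numpy, scipy, OpenCV 4.12 (cv2) and the standard library are available. Lean on these libraries where they do the work, as an engineer would, in place of code of your own. Each camera call takes 0.05 s, during which the arm holds its last target. There are 200 camera calls.

### The job

Without gripping or lifting it, push the heavy aluminium terminal block round by its corners with the fingertips until one of its long sides is square to the steel fence, while it still stands clear of the fence. Then push it home so that this long side lies flush along the fence, with neither end of the block sticking out past the fence's ends. Do not let the block strike the fence while it is still askew, and leave the other things on the bench where they are.

Things in the scene. Friction and masses are not known exactly. Their poses are not given: they have to be found in the camera images.
- block: flat bare-aluminium block, loose, 130 mm long (its y axis) by 90 mm wide (its x axis) by 30 mm high, 0.7 to 1.0 kg, with a row of four low brass studs (5 mm high) along the middle of its top; origin at the centre of its underside. It slides with friction of several newtons and stops where it is left. Both long sides are alike; either may go to the fence. It starts 50 to 90 degrees away from square, in front of the fence, turned either way.
- fence: plain steel bar fixed to the bench, 190 mm long (y axis), 25 mm thick, 32 mm high. Origin at bench height, in the middle of the long face that looks towards the robot; its x axis points away from the robot, through the bar, so the block belongs at negative x. When the block is flush its origin is at x = -45 mm in this frame, and its ends stay within the bar's for y from -30 to +30 mm
- bush: bystander: loose flanged brass bush standing upright, 38 mm across, 45 mm high, off the left (+y) end of the fence; origin under its centre
- flux: bystander: small loose white plastic bottle, 32 mm across, 70 mm high, off the right (-y) end of the fence; origin under its centre
- driver: bystander: loose black screwdriver about 170 mm long lying behind the fence
- pot: bystander: small loose steel bowl, 64 mm across, 50 mm high, at the right of the bench; origin under its centre
- brush: bystander: loose wooden-handled brush about 160 mm long lying at the left of the bench
There are look-alikes about, which are no part of the job. What is meant by the block is not purple or red, and is the smaller of those in its own colour.

How it is judged:
By the outcome, as a careful person would: the job done as asked, in the order asked, and still so for the second after the job is handed in, with the robot touching nothing.
It also fails if it takes over 72 s, if anything falls off the work surface, if the arm or the gripper's body presses on something with over 40 N, if the wrist force passes 120 N, or if a joint passes its speed limit or range.

## Working session

There is one attempt and no reset: what is moved stays moved. The work goes in short steps, Python scripts to look and compute and a tool call to move; the robot and the scene stay as the last step left them, time stands still between calls to the robot, and variables do not carry over. Pictures are saved under pics/ and viewed, about 8 in all and at most 12, crops included, and the job is handed in when it is done.

Besides the shell and the picture viewer there is one more tool, called after "Request:" as name([rows], argument=value, ...), one row to a line, values as JSON. carry_out: Moves the arm, as the interface text tells. Its arguments: {"type":"object","properties":{"rows":{"type":"array","items":{"type":"array","items":{"type":"number"}}},"squeeze":{"type":"number"}},"required":["rows"]}

```bash
ls; mkdir -p pics; cat > h.py <<'E'
import numpy as np, cv2
from plant import manip
from scipy.spatial.transform import Rotation as R
def ray(cam,u,v,z):
    m=manip.camera_model(cam);K=np.array(m["K"]);
    T=np.array(m["extrinsics"])
    d=T[:3,:3]@np.linalg.solve(K,[u,v,1.]);o=T[:3,3]
    return o+d*(z-o[2])/d[2]
E
python3 - <<'E'
from h import *
for c in("top","side"):
    im=manip.read_camera(c);cv2.imwrite(f"pics/{c}0.png",im)
    for n in("block","fence","bush","flux","driver","pot","brush"):
        for d in manip.find_in(c,n)[:3]:
            r=d["rect"];print(c,n,np.round(r),round(d["p"],2),ray(c,(r[0]+r[2])/2,(r[1]+r[3])/2,0.02).round(3))
s=manip.get_state();print(s["clock"],s["ee_pos"],R.from_rotvec(s["tcp_rot"]).as_matrix().round(2),s["force"])
print(manip.camera_model("top"))
E
```

```text
pics
top block [276. 271. 327. 331.] 0.87 [0.368 0.044 0.02 ]
top block [167. 269. 254. 340.] 0.82 [0.364 0.278 0.02 ]
top block [375. 290. 433. 369.] 0.57 [ 0.29  -0.216  0.02 ]
top fence [324. 173. 399. 194.] 0.82 [ 0.672 -0.12   0.02 ]
top bush [267. 189. 281. 201.] 0.48 [0.647 0.111 0.02 ]
top flux [432. 212. 450. 230.] 0.49 [ 0.568 -0.324  0.02 ]
top driver [328. 144. 387. 169.] 0.96 [ 0.744 -0.111  0.02 ]
top pot [484. 220. 508. 245.] 0.82 [ 0.535 -0.465  0.02 ]
top brush [120. 272. 134. 340.] 0.79 [0.365 0.495 0.02 ]
side block [343. 290. 439. 390.] 0.8 [0.361 0.282 0.02 ]
side block [348. 236. 414. 280.] 0.73 [0.373 0.069 0.02 ]
side block [291. 185. 353. 224.] 0.69 [ 0.517 -0.106  0.02 ]
side fence [241. 173. 280. 233.] 0.8 [ 0.674 -0.107  0.02 ]
side bush [249. 258. 269. 283.] 0.69 [0.647 0.116 0.02 ]
side flux [301. 139. 313. 161.] 0.46 [ 0.571 -0.334  0.02 ]
side driver [225. 180. 250. 214.] 0.75 [ 0.737 -0.127  0.02 ]
side driver [313. 116. 337. 138.] 0.7 [ 0.525 -0.452  0.02 ]
side pot [312. 113. 336. 139.] 0.79 [ 0.528 -0.457  0.02 ]
side pot [246. 172. 274. 233.] 0.56 [ 0.675 -0.107  0.02 ]
side brush [352. 443. 446. 473.] 0.97 [0.36  0.503 0.02 ]
0.8 [ 0.14608066 -0.53028463  0.20554011] [[ 0.    0.27 -0.96]
 [-0.   -0.96 -0.27]
 [-1.    0.    0.  ]] [-0.00179316 -0.15804661  1.39195903]
{'K': array([[532.92116222,   0.        , 312.24120309],
       [  0.        , 532.92116222, 241.44443715],
       [  0.        ,   0.        ,   1.        ]]), 'extrinsics': array([[-0.02091296, -0.9942937 ,  0.10460726,  0.37662815],
       [-0.99966721,  0.02237641,  0.01283579, -0.00473979],
       [-0.01510328, -0.10430402, -0.99443077,  1.39826079],
       [ 0.        ,  0.        ,  0.        ,  1.        ]])}
```

View pics/top0.png

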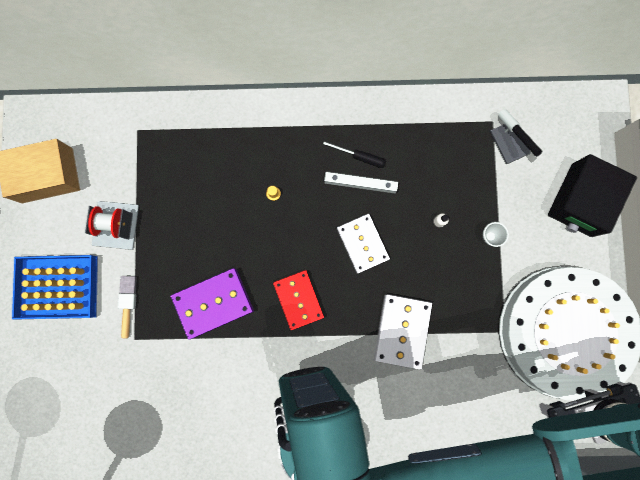

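View pics/side0.png

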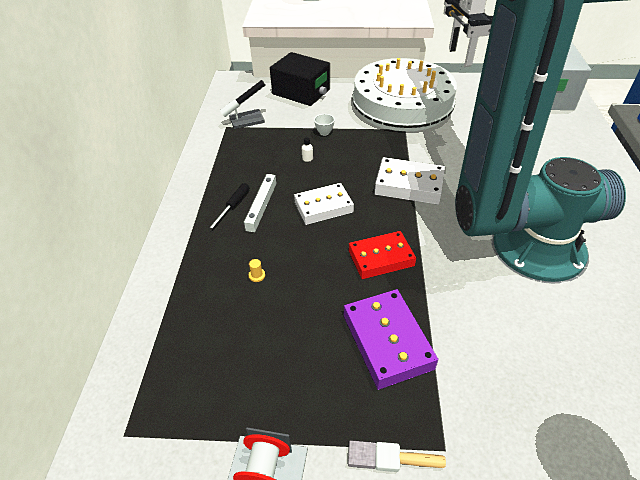

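Top view: the block is the smaller bare block at (362,243). The larger silver one at (405,330) is the look-alike. The fence is at (361,182), the bush at (273,193) and the flux at (441,220). Next I'll fit box outlines to get poses.

```bash
cat >> h.py <<'E'
from scipy.optimize import least_squares
def corners(p,sx,sy,h,x0=0):
    c,s=np.cos(p[2]),np.sin(p[2])
    q=[(x0+a*sx/2,b*sy/2,z) for a in(-1,1) for b in(-1,1) for z in(0,h)]
    return np.array([[p[0]+c*a-s*b,p[1]+s*a+c*b,z] for a,b,z in q])
def proj(P,K,T):   # T camera->world
    q=(P-T[:3,3])@T[:3,:3]; q=q@K.T; return (q[:,:2]/q[:,2:]).astype(np.float32)
def camKT(cam):
    m=manip.camera_model(cam);K=np.array(m["K"])
    if cam!="wrist": return K,np.array(m["extrinsics"])
    s=manip.get_state();W=np.eye(4);W[:3,:3]=R.from_rotvec(s["tcp_rot"]).as_matrix();W[:3,3]=s["ee_pos"]
    return K,W@np.array(m["mount"])
def mask(im,lo=100):
    hsv=cv2.cvtColor(im,cv2.COLOR_BGR2HSV)
    m=((hsv[...,2]>lo)).astype(np.uint8)*255
    return m
def fit(im,K,T,p0,dims,x0=0,lo=100,pad=12):
    hull=cv2.convexHull(proj(corners(p0,*dims,x0),K,T))
    x,y,w,h=cv2.boundingRect(hull)
    roi=np.zeros(im.shape[:2],np.uint8);cv2.rectangle(roi,(x-pad,y-pad),(x+w+pad,y+h+pad),255,-1)
    cs,_=cv2.findContours(mask(im,lo)&roi,cv2.RETR_EXTERNAL,cv2.CHAIN_APPROX_NONE)
    cn=cv2.convexHull(max(cs,key=cv2.contourArea)); pts=[]
    for a,b in zip(cn[:,0],np.roll(cn[:,0],-1,0)):
        n=max(1,int(np.hypot(*(b-a)))); pts+=[a+(b-a)*k/n for k in range(n)]
    f=lambda p:[cv2.pointPolygonTest(cv2.convexHull(proj(corners(p,*dims,x0),K,T)),(float(a),float(b)),True) +0.5 for a,b in pts]
    r=least_squares(f,p0,x_scale=[.01,.01,.1],diff_step=1e-3,loss="soft_l1")
    return r.x,np.sqrt(np.mean(np.square(f(r.x)))),cn
BL=(.09,.13,.03);FE=(.025,.19,.032)
E
python3 - <<'E'
from h import *
for c in("top","side"):
    im=manip.read_camera(c);K,T=camKT(c)
    for n,p0s,d,x0 in(("block",[(.517,-.106,a) for a in(.4,-.4)],BL,0),("fence",[(.66,-.115,a)for a in(-.1,0.1)],FE,.0125)):
        for p0 in p0s:
            for lo in ((110,150)):
                p,e,cn=fit(im,K,T,np.array(p0),d,x0,lo,pad=5); print(c,n,lo,p.round(4),np.degrees(p[2]).round(1),e.round(2),cv2.boundingRect(cn))
im=manip.read_camera("top");cv2.imwrite("pics/crop.png",cv2.resize(im[160:290,300:460],None,fx=5,fy=4.6,interpolation=cv2.INTER_CUBIC))
for n in("bush","flux"):
    d=manip.find_in("top",n)[0]["rect"];print(n,ray("top",(d[0]+d[2])/2,(d[1]+d[3])/2,.025))
E
```

```text
top block 110 [ 0.507  -0.0992  0.3724] 21.3 6.83 (337, 214, 53, 59)
top block 150 [ 0.507  -0.0981  0.3735] 21.4 6.8 (337, 214, 53, 59)
top block 110 [ 0.5146 -0.1183 -1.1759] -67.4 0.47 (337, 214, 53, 59)
top block 150 [ 0.5144 -0.1184 -1.1771] -67.4 0.77 (337, 214, 53, 59)
top fence 110 [ 0.664  -0.1144 -0.1618] -9.3 0.75 (324, 172, 74, 21)
top fence 150 [ 0.6665 -0.1148 -0.1585] -9.1 1.75 (324, 172, 74, 19)
top fence 110 [ 0.664  -0.1144 -0.1618] -9.3 0.75 (324, 172, 74, 21)
top fence 150 [ 0.6666 -0.115  -0.1416] -8.1 1.79 (324, 172, 74, 19)
side block 110 [ 0.5135 -0.1182  1.9496] 111.7 0.84 (294, 183, 60, 42)
side block 150 [ 0.5128 -0.119   1.9316] 110.7 1.13 (294, 183, 60, 42)
side block 110 [ 0.5136 -0.1182 -1.1948] -68.5 0.84 (294, 183, 60, 42)
side block 150 [ 0.5128 -0.119  -1.2098] -69.3 1.13 (294, 183, 60, 42)
side fence 110 [ 0.6633 -0.1171 -0.1546] -8.9 0.77 (244, 174, 32, 58)
side fence 150 [ 0.6631 -0.1171 -0.1469] -8.4 0.93 (244, 174, 32, 58)
side fence 110 [ 0.6621 -0.12   -0.1168] -6.7 1.48 (249, 174, 26, 58)
side fence 150 [ 0.662  -0.1201 -0.1117] -6.4 1.54 (249, 174, 26, 58)
bush [0.64852024 0.11704879 0.025     ]
flux [ 0.56642855 -0.32312495  0.025     ]
```

View pics/crop.png

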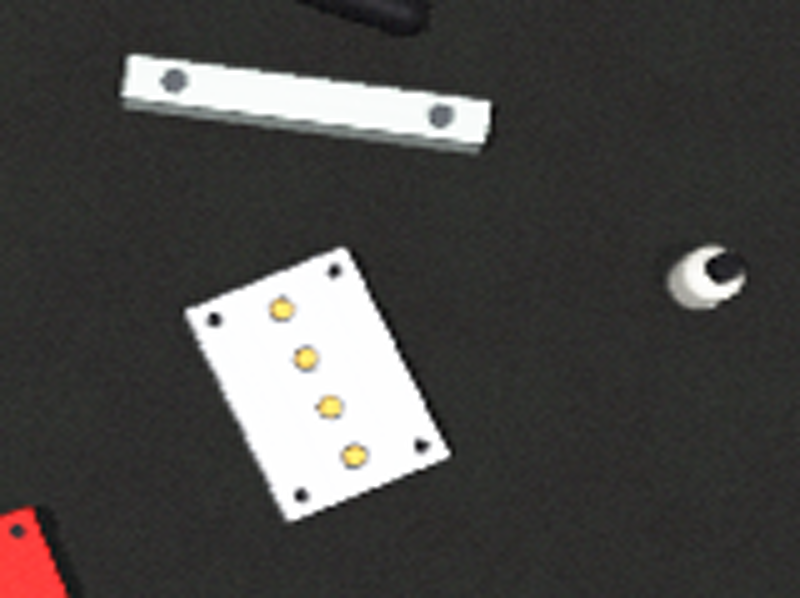

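The fits from the two cameras agree:
- **Fence:** (0.664, -0.115), yaw -9.1°.
- **Block:** (0.514, -0.118), yaw -67.5°. It needs +58° CCW and is about 100 mm clear of flush.

Plan: push the far-right corner leftward with the closed fingertips. Then square the block with both fingertips from the near side and push it home.

First I'll align the tool with the fence axes and close the gripper.

Request:
carry_out([
  [0,0,0,8.3,0,0,1],
  [0,0,0,8.3,0,0,1],
  [0,0,0,8.3,0,0,1],
])

```text
clock: 1.42
ee_pos: [0.1461, -0.5303, 0.2055]
tcp_rot: [-2.127, 0.192, 2.127]
force: [0.6, 0.1, -0.1]
opening: 0.72
```

```bash
cat >> h.py <<'E'
FP=np.array([.664,-.1155,np.radians(-9.1)])
def tofence(p):
    c,s=np.cos(FP[2]),np.sin(FP[2]);d=np.array(p[:2])-FP[:2];return np.array([c*d[0]+s*d[1],-s*d[0]+c*d[1]])
def where(target=None):
    s=manip.get_state();M=R.from_rotvec(s["tcp_rot"]).as_matrix();p=np.array(s["ee_pos"]);f=tofence(p)
    rel=np.degrees(np.arctan2(-M[1,1],-M[0,1]))-90-np.degrees(FP[2])
    print("t",round(s["clock"],2),"fence mm",(f*1e3).round(1),"z",round(p[2]*1e3,1),"yaw err",rel.round(1),"down",M[:,0].round(3),"F",np.round(s["force"],1),"op",round(s["opening"],2))
    if target is not None:
        c,s_=np.cos(FP[2]),np.sin(FP[2]);t=np.array(target)/1e3;w=FP[:2]+[c*t[0]-s_*t[1],s_*t[0]+c*t[1]]
        print("tool shift mm",(M.T@(np.append(w,t[2])-p)*1e3).round(1))
def block(cam,p0,lo=110,pad=8):
    im=manip.read_camera(cam);K,T=camKT(cam);p,e,cn=fit(im,K,T,np.array(p0),BL,0,lo,pad)
    print(cam,"block",p.round(4),"fence mm",(tofence(p)*1e3).round(1),"rel deg",np.degrees(p[2]-FP[2]).round(1),"res",e.round(2),cv2.boundingRect(cn));return im,p
E
python3 -c "
from h import *
where((-62,-60,100))"
```

```text
t 1.43 fence mm [-445.8 -491.5] z 205.5 yaw err -1.2 down [ 0. -0. -1.] F [ 0.6  0.1 -0.1] op 0.72
tool shift mm [ 105.5 -439.3 -374.8]
```

Request:
carry_out([
  [0,-36,-31,-1.2,0,0,1],
  [0,-36,-31,0,0,0,1],
  [0,-36,-31,0,0,0,1],
  [0,-36,-31,0,0,0,1],
  [0,-36,-31,0,0,0,1],
  [0,-36,-31,0,0,0,1],
  [0,-36,-31,0,0,0,1],
  [0,-36,-31,0,0,0,1],
  [0,-36,-31,0,0,0,1],
  [0,-36,-31,0,0,0,1],
  [20,-36,-31,0,0,0,1],
  [20,-36,-31,0,0,0,1],
])

```text
clock: 2.92
ee_pos: [0.5965, -0.1567, 0.1678]
tcp_rot: [-2.146, 0.184, 2.128]
force: [-0.4, -0.7, -0.3]
opening: 0.007
```

```bash
python3 -c "
from h import *
where((-62,-60,14))
cv2.imwrite('pics/w1.png',manip.read_camera('wrist'))"
```

```text
t 2.92 fence mm [-60.2 -51.3] z 167.8 yaw err -0.5 down [ 0.008 -0.006 -1.   ] F [-0.4 -0.7 -0.3] op 0.01
tool shift mm [153.8   8.    3.1]
```

View pics/w1.png

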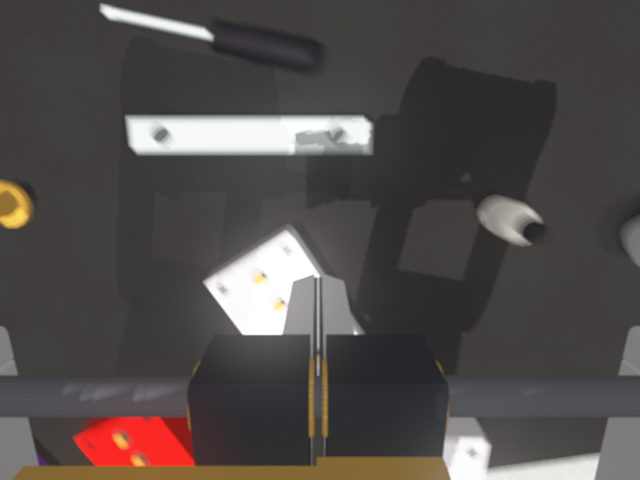

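The wrist view shows the fence level at rows 115–155, so the yaw is right. The block's far corner is at (290,228), left of the fingertips. I'll go down beside it.

Request:
carry_out([
  [52,3,1,0,0,0,1],
  [52,3,1,0,0,0,1],
  [42,2,1,0,0,0,1],
  [3,0,0,0,0,0,1],
])

```text
clock: 3.48
ee_pos: [0.5974, -0.157, 0.0106]
tcp_rot: [-2.147, 0.167, 2.132]
force: [-0.7, 0.1, -0.1]
opening: 0.001
```

```bash
python3 -c "
from h import *
where((-62,-60,14))
block('side',(.5145,-.1183,-1.176))"
```

```text
t 3.48 fence mm [-59.2 -51.5] z 10.6 yaw err 0.1 down [ 0.007  0.    -1.   ] F [-0.7  0.1 -0.1] op 0.0
tool shift mm [-3.4  8.5  2.8]
side block [ 0.5192 -0.1261 -1.2249] fence mm [-141.3  -33.4] rel deg -61.1 res 5.1 (285, 177, 69, 48)
```

Request:
carry_out([
  [0,-8,3,0,0,0,1],
  [0,-8,3,0,0,0,1],
  [0,-8,3,0,0,0,1],
  [0,-8,3,0,0,0,1],
  [0,-8,4,0,0,0,1],
  [0,-7,4,0,0,0,1],
  [0,-7,5,0,0,0,1],
])

```text
clock: 4.4
ee_pos: [0.5894, -0.1, 0.0223]
tcp_rot: [-2.176, 0.176, 2.109]
force: [2.4, -1.5, -0.4]
opening: 0.005
```

```bash
python3 -c "
from h import *
where((-117,40,14))
im,p=block('top',(.51,-.11,-.7),pad=14)
im,p=block('side',(.51,-.11,-.7),pad=10)
cv2.imwrite('pics/s2.png',cv2.resize(im[120:300,220:440],None,fx=3.4,fy=3.3))"
```

```text
t 4.4 fence mm [-76.1   3.5] z 22.3 yaw err 0.1 down [ 0.031 -0.009 -0.999] F [ 2.4 -1.5 -0.4] op 0.01
tool shift mm [  6.9 -36.6  41. ]
top block [ 0.51   -0.0801 -0.3285] fence mm [-157.7   10.6] rel deg -9.7 res 9.92 (316, 201, 60, 74)
side block [ 0.5191 -0.1146 -1.0039] fence mm [-143.3  -22. ] rel deg -48.4 res 4.4 (283, 183, 74, 50)
```

View pics/s2.png

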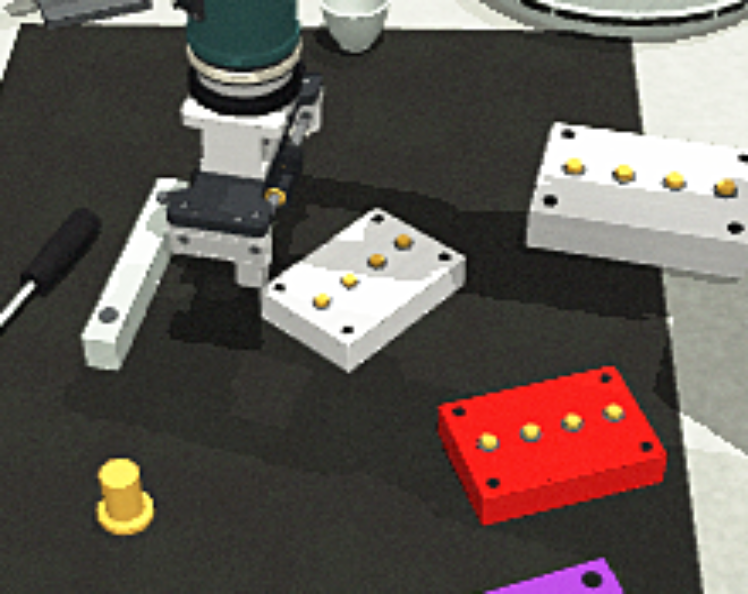

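The side view shows the block turned by about 30°, with the fingertip at its far-right corner. The fence, bush and red look-alike are all clear. I'll keep rotating.

Request:
carry_out([
  [3,-6,5,0,-0.6,0,1],
  [3,-6,5,0,-0.6,0,1],
  [3,-5,6,0,-0.6,0,1],
  [1,-5,6,0,-0.3,0,1],
  [1,-5,7,0,-0.3,0,1],
  [1,-4,7,0,-0.3,0,1],
])

```text
clock: 5.25
ee_pos: [0.5708, -0.0697, 0.0215]
tcp_rot: [-2.162, 0.188, 2.129]
force: [5.3, -1.9, 4.8]
opening: 0.009
```

```bash
python3 -c "
from h import *
where((-117,40,14))
im=manip.read_camera('side')
cv2.imwrite('pics/s3.png',cv2.resize(im[120:300,220:440],None,fx=3.4,fy=3.3))"
```

```text
t 5.25 fence mm [-99.3  30.5] z 21.5 yaw err -0.0 down [ 0.014 -0.016 -1.   ] F [ 5.3 -1.9  4.8] op 0.01
tool shift mm [ 7.1 -9.6 17.8]
```

View pics/s3.png

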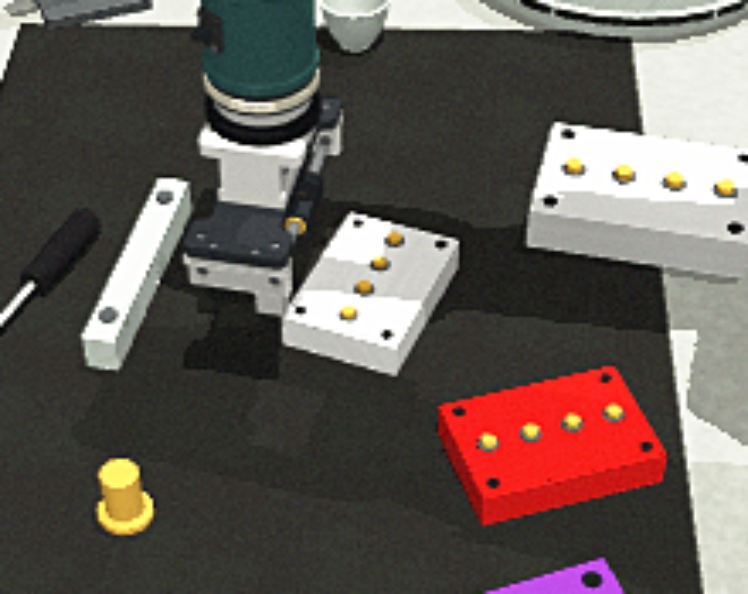

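The block is now roughly 15° short of square. One more nudge, then I'll retract upward.

Request:
carry_out([
  [4,-2,7,0,-0.3,0,1],
  [4,-2,7,0,-0.3,0,1],
  [3,-1,7,0,-0.3,0,1],
  [0,0,-12,0,0,0,1],
  [-30,0,-10,0,0,0,1],
  [-60,0,0,0,0,0,-1],
  [-60,0,0,0,0,0,-1],
])

```text
clock: 6.18
ee_pos: [0.5656, -0.0578, 0.152]
tcp_rot: [-2.108, 0.174, 2.174]
force: [0.9, -0.0, 0.3]
opening: 0.18
```

```bash
python3 -c "
from h import *
where((-240,0,60))
for a in(-.35,-.16):im,p=block('side',(.51,-.10,a),pad=6)
im2,p=block('top',(.51,-.10,-.25),pad=10)
cv2.imwrite('pics/s4.png',np.hstack([cv2.resize(im[120:300,220:440],(400,330)),cv2.resize(im2[150:300,280:460],(400,330))]))"
```

```text
t 6.17 fence mm [-106.3   41.4] z 152.0 yaw err 0.1 down [-0.031 -0.002 -1.   ] F [ 0.9 -0.   0.3] op 0.18
tool shift mm [ 96.3  40.6 130.9]
side block [ 0.4912 -0.0989 -0.1302] fence mm [-173.2  -10.9] rel deg 1.6 res 0.71 (309, 186, 45, 47)
side block [ 0.4912 -0.0986 -0.1321] fence mm [-173.3  -10.7] rel deg 1.5 res 0.72 (309, 186, 45, 47)
top block [ 0.4801 -0.0548  0.3892] fence mm [-191.2   30.8] rel deg 31.4 res 4.02 (317, 232, 45, 47)
```

View pics/s4.png

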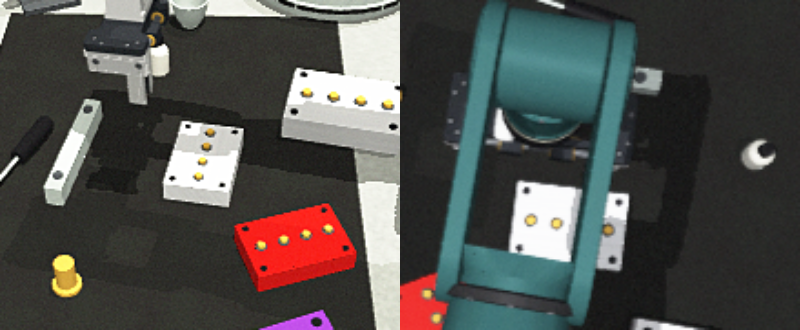

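Left (side view): the block is clear of the fence and nearly square, with its long side facing the fence. The fit gives 1.5° off, centre at x = -173 mm, y = -11 mm in the fence frame, bystanders unmoved. The top view is mostly blocked by the arm, so I'm discarding that fit. I'll move behind the near side with the fingers open.

Request:
carry_out([
  [0,13,32,0,0.9,0,-1],
  [0,13,32,0,0.9,0,-1],
  [0,13,32,0,0,0,-1],
  [0,13,31,0,0,0,-1],
  [0,0,0,0,0,0,-1],
  [0,0,0,0,0,0,-1],
])

```text
clock: 7.08
ee_pos: [0.4224, -0.0865, 0.14]
tcp_rot: [-2.112, 0.166, 2.166]
force: [-0.2, 0.3, 0.2]
opening: 0.947
```

```bash
python3 -c "
from h import *
where((-236,-11,15))
im=manip.read_camera('wrist');K,T=camKT('wrist')
for a in(0,.05):
  p,e,cn=fit(im,K,T,np.array((.49,-.099,-.13+a)),BL,0,110,6);print(p,tofence(p)*1e3,np.degrees(p[2]-FP[2]),e)
for a in(0,.05):
  p,e,cn=fit(im,K,T,np.array((.664,-.115,-.16+a)),FE,.0125,110,10);print('fence',p,np.degrees(p[2]),e)
cv2.imwrite('pics/w5.png',im)"
```

```text
t 7.08 fence mm [-243.2   -9.6] z 140.0 yaw err 0.1 down [-0.025  0.003 -1.   ] F [-0.2  0.3  0.2] op 0.95
tool shift mm [124.8   1.4 -10.3]
[ 0.49075961 -0.10009243 -0.15020667] [-173.49678601  -12.18571876] 0.49379166331391616 0.4736857596971711
[ 0.4907596  -0.10009241 -0.15021033] [-173.4967974   -12.18570112] 0.49358219392957786 0.4736904062301033Traceback (most recent call last):
  File "<string>", line 8, in <module>
    p,e,cn=fit(im,K,T,np.array((.664,-.115,-.16+a)),FE,.0125,110,10);print('fence',p,np.degrees(p[2]),e)
           ~~~^^^^^^^^^^^^^^^^^^^^^^^^^^^^^^^^^^^^^^^^^^^^^^^^^^^^^^
  File "h.py", line 30, in fit
    cn=cv2.convexHull(max(cs,key=cv2.contourArea)); pts=[]
                      ~~~^^^^^^^^^^^^^^^^^^^^^^^^
ValueError: max() iterable argument is empty
```

```bash
python3 -c "
from h import *
im=cv2.imread('pics/w1.png');m=manip.camera_model('wrist');K=np.array(m['K'])
W=np.eye(4);W[:3,:3]=R.from_rotvec([-2.146,.184,2.128]).as_matrix();W[:3,3]=[.5965,-.1567,.1678];T=W@np.array(m['mount'])
for a in(-.16,-.12):
 for lo in (70,90,110):
  p,e,cn=fit(im,K,T,np.array((.664,-.115,a)),FE,.0125,lo,10);print('fence',p.round(4),np.degrees(p[2]).round(2),e.round(2),cv2.boundingRect(cn))"
```

```text
fence [ 0.6678 -0.1151 -0.1795] -10.28 8.46 (124, 111, 251, 56)
fence [ 0.6675 -0.115  -0.1749] -10.02 3.27 (125, 114, 249, 42)
fence [ 0.6674 -0.1149 -0.1746] -10.01 2.74 (125, 115, 248, 41)
fence [ 0.6703 -0.1179 -0.1451] -8.32 12.87 (124, 106, 255, 66)
fence [ 0.6675 -0.115  -0.1748] -10.02 3.27 (125, 114, 249, 42)
fence [ 0.6674 -0.1149 -0.1743] -9.99 2.74 (125, 115, 248, 41)
```

Request:
carry_out([
  [42,1,-3,0,0.7,0,-1],
  [42,0,-3,0,0.7,0,-1],
  [38,0,0,0,0,0,-1],
  [3,0,0,0,0,0,-1],
])

```text
clock: 7.62
ee_pos: [0.4305, -0.0872, 0.0109]
tcp_rot: [-2.141, 0.164, 2.142]
force: [0.0, -0.1, -0.2]
opening: 0.998
```

```bash
python3 -c "
from h import *
where((-126,-11,15))"
```

```text
t 7.62 fence mm [-235.   -9.] z 10.9 yaw err 0.3 down [-0.001  0.001 -1.   ] F [ 0.  -0.1 -0.2] op 1.0
tool shift mm [  -4.1    2.6 -109. ]
```

Fence yaw estimates range from -8.9° to -10°. I'll push part way, then compare the block and fence edges in a single picture taken at rest.

Request:
carry_out([
  [0,0,-6,0,0,0,-1],
  [0,0,-6,0,0,0,-1],
  [0,0,-7,0,0,0,-1],
  [0,0,-8,0,0,0,-1],
  [0,0,-8,0,0,0,-1],
  [0,0,-8,0,0,0,-1],
  [0,0,-8,0,0,0,-1],
  [0,0,-4,0,0,0,-1],
  [0,0,10,0,0,0,-1],
  [-50,0,10,0,0,0,-1],
  [-60,0,0,0,0,0,-1],
  [-30,0,0,0,0,0,-1],
])

```text
clock: 9.12
ee_pos: [0.4708, -0.0933, 0.1575]
tcp_rot: [-2.148, 0.164, 2.137]
force: [0.6, 0.3, -0.1]
opening: 0.998
```

Request:
carry_out([
  [0,0,-10,0,0,0,-1],
  [0,0,0,0,0,0,-1],
  [0,0,0,0,0,0,-1],
])

```text
clock: 9.5
ee_pos: [0.4838, -0.0956, 0.1598]
tcp_rot: [-2.16, 0.166, 2.126]
force: [-1.0, 0.5, -1.1]
opening: 1.001
```

```bash
python3 -c "
from h import *
where((-190,-11,15))
im=manip.read_camera('wrist');K,T=camKT('wrist');cv2.imwrite('pics/w5.png',im)
for lo in(90,120):
 try:
  p,e,cn=fit(im,K,T,np.array((.54,-.105,-.155)),BL,0,lo,8);print(p,tofence(p)*1e3,np.degrees(p[2]),e,cv2.boundingRect(cn))
  p,e,cn=fit(im,K,T,np.array((.664,-.115,-.16)),FE,.0125,lo,8);print('fence',p,np.degrees(p[2]),e,cv2.boundingRect(cn))
 except Exception as x:print(x)
block('side',(.54,-.105,-.155),pad=6)"
```

```text
t 9.5 fence mm [-181.1   -8.9] z 159.8 yaw err 0.4 down [ 0.015 -0.003 -1.   ] F [-1.   0.5 -1.1] op 1.0
tool shift mm [144.6   1.9  11.2]
[ 0.53994713 -0.10763385 -0.14826913] [-123.73561121  -11.85281848] -8.495195096377627 3.416834456308981 (236, 90, 172, 129)
max() iterable argument is empty
[ 0.53855343 -0.107296   -0.15102329] [-125.16520535  -11.73964445] -8.652997140922368 0.350293566205355 (236, 100, 172, 118)
max() iterable argument is empty
side block [ 0.539  -0.1062 -0.1316] fence mm [-124.9  -10.6] rel deg 1.6 res 0.75 (290, 184, 46, 46)
```

View pics/w5.png

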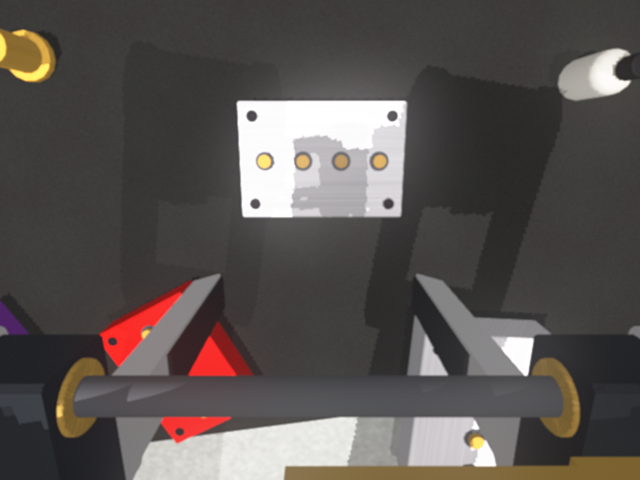

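The wrist view shows the block square to the tool, with its far edge level at row 100. The fence is just out of view above, so I'll move forward at height to see both.

Request:
carry_out([
  [-10,0,-22,0,0,0,-1],
  [-10,0,-22,0,0,0,-1],
  [0,0,-20,0,0,0,-1],
  [0,0,0,0,0,0,-1],
  [0,0,0,0,0,0,-1],
  [0,0,0,0,0,0,-1],
])

```text
clock: 10.35
ee_pos: [0.5435, -0.1043, 0.1732]
tcp_rot: [-2.142, 0.163, 2.141]
force: [0.5, 0.1, -0.2]
opening: 0.997
```

```bash
python3 -c "
from h import *
where((-180,-6,15))
im=manip.read_camera('wrist');K,T=camKT('wrist');cv2.imwrite('pics/w6.png',im)
for lo in(100,120,140):
 for n,p0,d,x0 in(('block',(.5386,-.107,-.151),BL,0),('fence',(.665,-.115,-.16),FE,.0125)):
  p,e,cn=fit(im,K,T,np.array(p0),d,x0,lo,8);print(n,lo,p.round(4),np.degrees(p[2]).round(2),e.round(2),cv2.boundingRect(cn))"
```

```text
t 10.35 fence mm [-120.7   -8. ] z 173.2 yaw err 0.4 down [ 0.001  0.001 -1.   ] F [ 0.5  0.1 -0.2] op 1.0
tool shift mm [158.2  -2.2  59.3]
block 100 [ 0.538  -0.1073 -0.1523] -8.73 0.82 (244, 174, 157, 105)
fence 100 [ 0.6638 -0.1173 -0.1678] -9.61 0.77 (185, 35, 252, 45)
block 120 [ 0.5374 -0.1072 -0.1531] -8.77 1.25 (244, 175, 157, 104)
fence 120 [ 0.6641 -0.1174 -0.1683] -9.64 1.97 (185, 35, 252, 43)
block 140 [ 0.5366 -0.107  -0.1558] -8.93 1.84 (245, 176, 155, 103)
fence 140 [ 0.6639 -0.1175 -0.1686] -9.66 3.54 (186, 35, 251, 40)
```

View pics/w6.png

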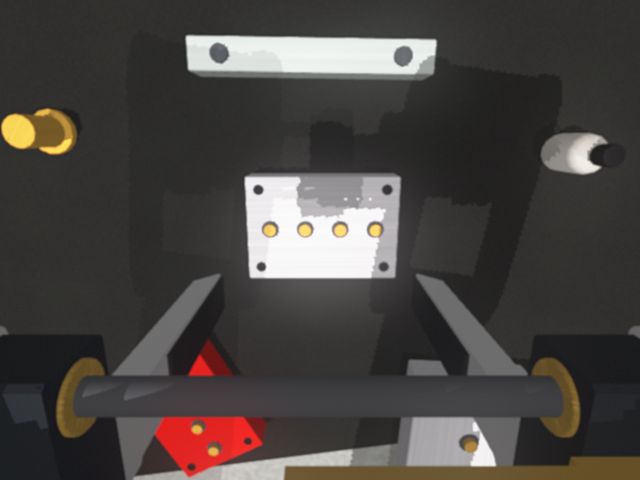

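In the picture the fence slopes slightly: its lower front edge runs from row 72 to 78. The block is level. By the fits the fence is at -9.65° and the block at -8.75°, so about 0.9° remains. I'll turn the tool by that amount and re-square while still clear.

Request:
carry_out([
  [0,0,25,0.9,0,0,-1],
  [0,0,25,0,0,0,-1],
  [0,0,22,0,0,0,-1],
  [0,0,0,0,0,0,-1],
])

```text
clock: 10.9
ee_pos: [0.4691, -0.0919, 0.1734]
tcp_rot: [-2.135, 0.18, 2.131]
force: [-0.6, 0.5, -0.4]
opening: 1.002
```

```bash
echo 'FP=np.array([.664,-.1174,np.radians(-9.64)])' >> h.py; python3 -c "
from h import *
where((-188,-9,14));print(tofence((.538,-.1073)))"
```

```text
t 10.9 fence mm [-196.4   -7.5] z 173.4 yaw err -0.0 down [ 0.002  0.001 -1.   ] F [-0.6  0.5 -0.4] op 1.0
tool shift mm [159.4   1.6  -8.2]
[-0.12591212 -0.01114221]
```

Request:
carry_out([
  [54,1,-2,0,0,0,-1],
  [54,1,-2,0,0,0,-1],
  [48,0,-1,0,0,0,-1],
  [4,0,0,0,0,0,-1],
  [0,0,-6,0,0,0,-1],
  [0,0,-6,0,0,0,-1],
  [0,0,-6,0,0,0,-1],
  [0,0,-6,0,0,0,-1],
  [0,0,-6,0,0,0,-1],
  [0,0,-6,0,0,0,-1],
  [0,0,0,0,0,0,-1],
])

```text
clock: 12.28
ee_pos: [0.5172, -0.1029, 0.0167]
tcp_rot: [-2.146, 0.183, 2.122]
force: [-3.2, 0.6, -1.9]
opening: 1.001
```

```bash
python3 -c "
from h import *
where((-98.5,-9,14));block('side',(.56,-.108,-.165))"
```

```text
t 12.28 fence mm [-147.2  -10.3] z 16.7 yaw err -0.0 down [ 0.011 -0.003 -1.   ] F [-3.2  0.6 -1.9] op 1.0
tool shift mm [  3.2  -1.3 -48.6]
side block [ 0.5633 -0.109  -0.2369] fence mm [-100.7   -8.6] rel deg -3.9 res 1.95 (278, 182, 52, 47)
```

```bash
python3 -c "
from h import *
im=manip.read_camera('wrist');K,T=camKT('wrist');cv2.imwrite('pics/w7.png',im)
for a in((.56,-.108,-.165),):
 for lo in(80,100,120):
  try:
   p,e,cn=fit(im,K,T,np.array(a),BL,0,lo,5);print(p.round(4),np.degrees(p[2]),e,cv2.boundingRect(cn))
  except Exception as x:print(x)"
```

```text
[ 0.5614 -0.1112 -0.1697] -9.72555761052688 6.390368869561788 (161, 93, 315, 217)
[ 0.5614 -0.1114 -0.1699] -9.732702897371608 6.031590194654599 (162, 93, 314, 217)
[ 0.562  -0.1118 -0.1698] -9.725958805630576 7.97566666037421 (162, 93, 314, 191)
```

View pics/w7.png

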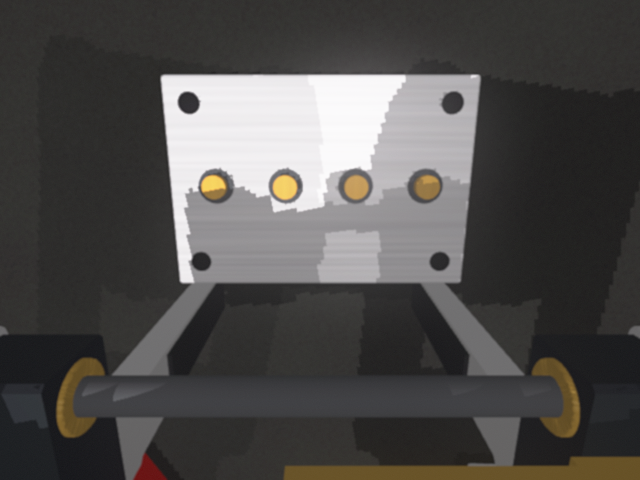

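The block sits flat against both fingertips: its far edge is level at row 75 and the tool yaw matches the fence. It's square with about 54 mm of clearance. Now I'll push it home.

Request:
carry_out([
  [1,0,-7,0,0,0,-1],
  [1,0,-7,0,0,0,-1],
  [1,0,-7,0,0,0,-1],
  [0,0,-7,0,0,0,-1],
  [0,0,-5,0,0,0,-1],
  [0,0,-4,0,0,0,-1],
  [0,0,-3,0,0,0,-1],
  [0,0,0,0,0,0,-1],
])

```text
clock: 13.38
ee_pos: [0.5513, -0.1087, 0.0171]
tcp_rot: [-2.131, 0.182, 2.137]
force: [-2.1, 0.4, -2.7]
opening: 0.996
```

```bash
python3 -c "
from h import *
where((-98.5,-9,14))"
```

```text
t 13.38 fence mm [-112.6  -10.3] z 17.1 yaw err -0.0 down [-0.003 -0.001 -1.   ] F [-2.1  0.4 -2.7] op 1.0
tool shift mm [  3.1  -1.4 -14.1]
```

Request:
carry_out([
  [0,0,-3,0,0,0,-1],
  [0,0,-3,0,0,0,-1],
  [0,0,-3,0,0,0,-1],
  [0,0,-3,0,0,0,-1],
  [0,0,-3,0,0,0,-1],
  [0,0,-3,0,0,0,-1],
])

```text
clock: 14.12
ee_pos: [0.5652, -0.1111, 0.0172]
tcp_rot: [-2.119, 0.181, 2.147]
force: [-8.5, -0.6, 1.7]
opening: 1.001
```

```bash
python3 -c "
from h import *
where((-98.5,-9,14))"
```

```text
t 14.12 fence mm [-98.5 -10.4] z 17.2 yaw err -0.0 down [-0.013  0.001 -1.   ] F [-8.5 -0.6  1.7] op 1.0
tool shift mm [ 3.2 -1.4 -0. ]
```

Request:
carry_out([
  [0,0,-2,0,0,0,-1],
  [0,0,-2,0,0,0,-1],
])

```text
clock: 14.38
ee_pos: [0.5651, -0.1111, 0.0173]
tcp_rot: [-2.108, 0.18, 2.158]
force: [-7.5, 1.5, 2.5]
opening: 1.002
```

Request:
carry_out([
  [0,0,-2,0,0,0,-1],
  [0,0,-2,0,0,0,-1],
])

```text
clock: 14.62
ee_pos: [0.565, -0.1111, 0.0174]
tcp_rot: [-2.097, 0.179, 2.168]
force: [-8.5, 2.0, 3.2]
opening: 0.998
```

The tool has stopped at x = -98.5 mm, which is where it should be if the block is flush. One firmer push will confirm it's seated, with the small tilt corrected.

Request:
carry_out([
  [0,0,-5,0,0.8,0,-1],
  [0,0,-5,0,0.8,0,-1],
  [0,0,-5,0,0.6,0,-1],
])

```text
clock: 15.0
ee_pos: [0.5651, -0.1111, 0.0173]
tcp_rot: [-2.102, 0.179, 2.164]
force: [-16.6, 2.4, 8.4]
opening: 0.999
```

Request:
carry_out([
  [0,0,8,0,0,0,-1],
  [0,0,12,0,0,0,-1],
  [-40,0,15,0,0,0,-1],
  [-60,0,10,0,0,0,-1],
  [-50,0,0,0,0,0,-1],
  [0,0,0,0,0,0,-1],
  [0,0,0,0,0,0,-1],
])

```text
clock: 15.88
ee_pos: [0.5284, -0.105, 0.1772]
tcp_rot: [-2.129, 0.183, 2.14]
force: [0.7, -0.7, -1.2]
opening: 1.0
```

```bash
python3 -c "
from h import *
where((-98.5,-9,14))
im=manip.read_camera('wrist');cv2.imwrite('pics/w8.png',im)
block('side',(.62,-.11,-.165),pad=3)
for c in ('side','top'):
  manip.read_camera(c)
  for n in('bush','flux'):
    for d in manip.find_in(c,n)[:1]:print(c,n,np.round(d['rect']))
"
```

```text
t 15.88 fence mm [-135.7  -10.5] z 177.2 yaw err 0.0 down [-0.005 -0.002 -1.   ] F [ 0.7 -0.7 -1.2] op 1.0
tool shift mm [163.  -2. -38.]
side block [ 0.6274 -0.1129 -0.1998] fence mm [-36.8  -1.7] rel deg -1.8 res 3.68 (253, 178, 54, 54)
side bush [250. 257. 270. 283.]
top bush [265. 188. 280. 199.]
top flux [434. 215. 448. 228.]
```

View pics/w8.png

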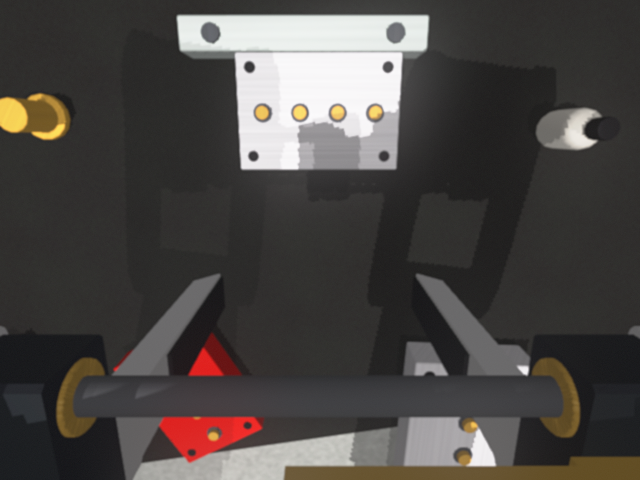

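The wrist view shows the block's far edge (row 52, columns 235–402) lying along the fence's front edge (columns 178–428) with no gap. Both ends are within the fence, and the bush and flux haven't moved. Stopping under 17 N with no further travel confirms it's seated. The tool is clear, so I'm handing in.

```bash
python3 -c "
from plant import manip
print(manip.hand_in())"
```

```text
the job is handed in; nothing more can be done
None
```

The block now lies flush along the fence by a long side, and I handed the job in at about 16 s on the robot's clock.

**What I did:** I turned the block about 58° by pushing its far-right corner with the closed fingertips, never gripping or lifting it. Then I squared it with both open fingertips while it stood about 50 mm clear of the fence. That included a 0.9° correction after I compared the block and fence in one picture. Finally I pushed it straight home.

**Last checks:**
- **Seating:** the tool stopped where a flush block should stop it (x ≈ -98.5 mm in the fence frame). It didn't move further under about 17 N.
- **Flushness:** the last wrist picture shows no gap along the fence.
- **Ends:** the block is at y ≈ -11 mm, and both ends are inside the fence's.
- **Bystanders:** the bush (both cameras) and the flux (top camera) were found where they started, to within a few pixels. I didn't check the driver, pot and brush again, but the arm never worked near them.

**Checks that failed or disagreed:**
- After the push, the side-camera fit gave -1.8° and x = -37 mm. I didn't use it, because the block and fence merge in that view and the fit error was high.
- Several earlier fits taken with the arm or fingers in view were also poor, so I ignored those too.
- While the block was still clear, its final squareness rests on the fence fit (-9.64°), the tool yaw and the wrist picture. The wrist fit at that moment agreed on the angle (-9.7°) but had a high error.

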